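# Turn on the gas ring under the saucepan

### The arm

A 6-joint arm with a two-finger parallel gripper is mounted at the origin on a cart in front of the work surface, level with it; the furniture and walls round the work are solid. World frame = base frame: x ahead of the robot, y to its left, z up, the work surface at z = 0. Lengths are in mm, angles in rad, forces in N, time in s.
With the tool pointing down it reaches from about 275 to 750 mm from the base axis. Payload 10.2 kg.
Tool frame: the origin (TCP) lies midway between the tips of the shut fingers; the grasp point (between the pads) lies 19 mm behind it; z points along the fingers, y is the line along which they close (so a half turn about z gives the same grasp; the last joint's range is limited). The gripper opens to 85 mm and grips with 20 to 120 N. Pads are 22 mm wide; open, the fingers measure 114 mm over their backs; the gripper's body (76 mm by 85 mm) begins 54 mm behind the grasp point. The pads swing forward as they close: fully open they stand 13 mm farther back than shut.
Start: joints at [0.957, 0.313, 1.498, -0, 1.331, -0.223], TCP at [200, 485.418, 231.294] pointing down, gripper open.
Joint ranges: [-2.94, 2.94], [-0.97, 2.17], [0.19, 2.56], [-1.23, 4.37], [0.02, 3.11], [-2.88, 2.88]. Speed limits (rad/s): [2.39, 2.39, 3.01, 3.14, 3.14, 3.14].

### API

Orientations are given as a unit quaternion [w, x, y, z].
In Python, from rig import ctrl gives the robot as it stands.
- The arm moves only by the tool send_rows, never from a script. Its argument "targets" is a list of rows, each a list of 7 numbers: the closure, from -1 (fully open) to 1 (shut), so that 0 is half open, then the shift along the tool's x, y, z in m, then the turn, a rotation vector about the tool's x, y, z in rad. In form: [[claw, dx, dy, dz, ax, ay, az], ...]. A call has exactly 10 rows; each row shifts and turns the commanded pose from where the row before left it, along the tool's axes as they then stand; what a row does not reach is not made up. A row lasts 1/8 s, in which the tool goes at most 62.5 mm and 10.7 degrees, less where a joint would pass 70% of its speed; a pose out of reach is approached as far as the arm can. A call with a gripper value outside its range is refused whole. The fingers move at their own pace and stop on an object; "squeeze" is the grip in N (left out, the last holds). Time passes only in rows, so rows that do not move let the fingers close, or fill a call up. It gives the time, the measured TCP pose, the force, the opening and the grip force at its end, in the units of the state.
- ctrl.sense(): the state, without advancing time (a new reading comes with each control period).
- ctrl.capture(name): name is "scene" or "top" or "wrist"; returns a dict with "img" (480x640x3 uint8, red, green, blue), "camera_matrix" (3x3 intrinsics, pixels), "R" (3x3) and "t" (3): a world point X has camera coordinates R X + t. Camera axes: x right, y down, z forward; pixel columns grow to the right and rows downward; lengths in mm; the calibration is good to about 2 mm. A picture is of the moment at which its call begins. There is no depth.
- ctrl.finish_job(): hands the job in; it is judged then, once.
Trained networks look in a picture, given as the dict that the camera call returned (one of the last four; its "shot" number tells which), for a name from the list of things; names that differ only in an ending like _2 or _b are one class to them, and where a whole thing is asked for, a point or a joint stands for the part that bears it (a point fixed in the world has none). Each returns a list of dicts, best first, with "score" (0 to 1); they miss things now and then, are a little off and sometimes report something else, mostly with a low value. They report only what shows in the picture. A call takes as long as a camera call.
- ctrl.boxes_of(query, picture): "extent" ([left, top, width, height] in pixels, round what is visible of it).
- ctrl.landmark_of(query, picture): "point" ([column, row] in pixels: a listed point, or the origin of a listed thing).
The state is a dict: "time_s": time; "joints": joint angles; "dq": joint speeds; "tau": joint torques, N m; "eef_pos": TCP position; "ee_rot": TCP orientation; "force": force on the tool from outside, world axes, zero at the start; "wrist_torque": the same for the moment, N m; "grip_width": opening from 0.0 (shut) to 1.0 (fully open); "grip_force": force on a finger pad.
Only numpy, scipy, OpenCV 4.12 (cv2) and the standard library are available. Lean on these libraries where they do the work, as an engineer would, in place of code of your own. Each camera call takes 0.05 s, during which the arm holds its last target. There are 200 camera calls.

### The job

Turn on the gas ring that the saucepan of stew stands on: press the knob in front of it down and, keeping it pressed, turn it anticlockwise past its safety stop to full flame (as far as it goes), then let go so that it springs back out. Leave the other knob off, and do not shift the saucepan or the frying pan.

Things in the scene. Friction and masses are not known exactly. Their poses are not given: they have to be found in the camera images.
- hob: steel table-top gas hob with two rings side by side, 400 (x) x 520 (y) mm, top plate 60 mm high, fixed to the table; origin under its centre, x towards its rear, y to its left, z up. The rings lie at x = +70, y = +130 (left) and -130 mm (right); each one's black knob at x = -150 mm at the same y, its axis upright. On the panel, a black dot behind each knob marks off, growing red dots towards its left lead up to full flame
- left_knob (a joint): turning angle of the left knob: 0 = off (grip bar square to the hob's front edge, white pointer line to the rear), positive = anticlockwise from above; its end at 1.40 rad is full flame (pointer nearly to the left). Friction 0.05 N m, stays where it is left. Starts at 0 to 0.1. Unless pressed in, a hidden safety stop blocks it between about 0.16 and 0.75 rad, either way
- left_knob_push (a joint): how far the left knob is pressed down: 0 = sprung fully out, 0.008 m = bottom. Spring: about 3.5 N to start it, 8.5 N at the bottom; springs back out when let go. Pressed 5 mm or deeper it can be turned past the stop; let go at less than about 0.75 rad it stays caught half pressed, beyond that it springs fully out
- left_knob_grip (a point): point on the axis of the left knob, about where its grip bar is pinched; turns with it: x along the bar to the white pointer line, z up. The black bar is 50 mm long (x), 15 mm thick (y) and stands up from the knob's round 66 mm skirt; its top lies 12 mm above this point, the skirt's upper face 17 mm below it. At rest this point is 95 mm above the table.
- left_ring (a point): centre of the left ring (left = the robot's left, +y of the hob), at the top of its pan support, 95 mm above the table. The left knob, 220 mm in front of it, serves this ring.
- right_knob (a joint): turning angle of the right knob: 0 = off (grip bar square to the hob's front edge, white pointer line to the rear), positive = anticlockwise from above; its end at 1.40 rad is full flame (pointer nearly to the left). Friction 0.05 N m, stays where it is left. Starts at 0 to 0.1. Unless pressed in, a hidden safety stop blocks it between about 0.16 and 0.75 rad, either way
- right_knob_push (a joint): how far the right knob is pressed down: 0 = sprung fully out, 0.008 m = bottom. Spring: about 3.5 N to start it, 8.5 N at the bottom; springs back out when let go. Pressed 5 mm or deeper it can be turned past the stop; let go at less than about 0.75 rad it stays caught half pressed, beyond that it springs fully out
- right_knob_grip (a point): point on the axis of the right knob, about where its grip bar is pinched; turns with it: x along the bar to the white pointer line, z up. The black bar is 50 mm long (x), 15 mm thick (y) and stands up from the knob's round 66 mm skirt; its top lies 12 mm above this point, the skirt's upper face 17 mm below it. At rest this point is 95 mm above the table.
- right_ring (a point): centre of the right ring (left = the robot's left, +y of the hob), at the top of its pan support, 95 mm above the table. The right knob, 220 mm in front of it, serves this ring.
- saucepan_centre (a point): centre of the underside of the saucepan: hammered aluminium, full of brown stew, with a wooden handle, 0.7 kg, standing loose on one of the rings (this point within 25 mm of that ring's centre); 196 mm across, 88 mm high, 117 mm at the handle, which lies along its -y and points to the rear right of the hob, reaching 240 mm from here
- frying_pan_centre (a point): centre of the underside of the empty dark steel frying pan with a black handle, 0.7 kg, standing loose on the other ring; 196 mm across, 42 mm high, 76 mm at the handle, which lies along its -y and points to the rear right of the hob, reaching 245 mm from here

How it is judged (in metres and radians):
On the way, in this order (a step that is already met when the one before it is completed fails the run):
1. the knob of the saucepan's ring is pressed in while still off (((horizontal distance between saucepan_centre and left_ring below 0.06 m and value of joint left_knob_push above 0.004 m and value of joint left_knob below 0.5 rad) or (horizontal distance between saucepan_centre and right_ring below 0.06 m and value of joint right_knob_push above 0.004 m and value of joint right_knob below 0.5 rad))), for 0.05 s.
2. that knob is turned past its safety stop (((horizontal distance between saucepan_centre and left_ring below 0.06 m and value of joint left_knob above 0.8 rad) or (horizontal distance between saucepan_centre and right_ring below 0.06 m and value of joint right_knob above 0.8 rad))), for 0.05 s.
At the end, for the whole second after the job is handed in: the knob of the ring under the saucepan stands at full flame (1.15 rad or more of its 1.40 rad) and has sprung back out (less than 2 mm pressed); the other knob is off (under 0.2 rad) and out; saucepan and frying pan stand within 30 mm of where they were (((horizontal distance between saucepan_centre and left_ring below 0.06 m and value of joint left_knob above 1.15 rad and value of joint each of left_knob_push, right_knob_push below 0.002 m and value of joint right_knob below 0.2 rad and distance of each of saucepan_centre, frying_pan_centre from where it was at the start of the episode below 0.03 m) or (horizontal distance between saucepan_centre and right_ring below 0.06 m and value of joint right_knob above 1.15 rad and value of joint each of right_knob_push, left_knob_push below 0.002 m and value of joint left_knob below 0.2 rad and distance of each of saucepan_centre, frying_pan_centre from where it was at the start of the episode below 0.03 m))); the robot touches nothing.
It fails at once if the other ring's knob is turned on ((horizontal distance between saucepan_centre and left_ring below 0.06 m and value of joint right_knob above 0.4 rad) or (horizontal distance between saucepan_centre and right_ring below 0.06 m and value of joint left_knob above 0.4 rad)).
It fails at once if the saucepan or the frying pan is shifted by more than 40 mm or tipped (distance of any of saucepan_centre, frying_pan_centre from where it was at the start of the episode above 0.04 m or angle between any of saucepan_centre, frying_pan_centre's own z axis and vertical above 0.3 rad).
It also fails if it takes over 35 s, if anything falls off the work surface, if the arm or the gripper's body presses on something with over 40 N, if the wrist force passes 120 N, or if a joint passes its speed limit or range.

## Working session

There is one attempt and no reset: what is moved stays moved. The work goes in short steps, Python scripts to look and compute and a tool call to move; the robot and the scene stay as the last step left them, time stands still between calls to the robot, and variables do not carry over. Pictures are saved under pics/ and viewed, at most 10 in all, crops included, and the job is handed in when it is done.

Besides the shell and the picture viewer there is one more tool, called after "Emit:" by a JSON object that holds its "fn" and its "kwargs". send_rows: Moves the arm, as the interface text tells. Its arguments: {"type":"object","properties":{"targets":{"type":"array"},"squeeze":{"type":"number"}},"required":["targets"]}

```bash
mkdir -p pics; cat > h.py <<'E'
import numpy as np, cv2
from rig import ctrl
def ray(p,px,z):
    K,R,t=map(np.array,(p["camera_matrix"],p["R"],p["t"]))
    d=R.T@np.linalg.solve(K,[px[0],px[1],1.]); c=-R.T@t.ravel()
    return c+d*(z-c[2])/d[2]
def save(p,n): cv2.imwrite(f"pics/{n}.png",cv2.cvtColor(p["img"],cv2.COLOR_RGB2BGR))
Z=dict(left_knob_grip=95,right_knob_grip=95,left_ring=95,right_ring=95,saucepan_centre=95,frying_pan_centre=95,hob=0)
def look(cam,names=Z):
    p=ctrl.capture(cam); save(p,f"{cam}_{p['shot']}")
    for n in names:
        for d in ctrl.landmark_of(n,p)[:2]:
            print(cam,n,round(d["score"],2),np.round(d["point"],0),np.round(ray(p,d["point"],Z[n]),0))
    return p
E
python3 - <<'E'
from h import *
for c in("top","scene"): look(c)
s=ctrl.sense(); print(s["eef_pos"],s["ee_rot"],s["time_s"],s["grip_width"])
E
ls pics
```

```text
top left_knob_grip 0.87 [276. 325.] [435.  17.  95.]
top right_knob_grip 0.55 [427. 323.] [ 442. -249.   95.]
top saucepan_centre 0.75 [426. 325.] [ 439. -247.   95.]
top saucepan_centre 0.64 [281. 197.] [666.  13.  95.]
top frying_pan_centre 0.59 [427. 200.] [ 662. -253.   95.]
top hob 0.96 [350. 247.] [ 588. -116.    0.]
scene left_knob_grip 0.61 [243. 256.] [440.   6.  95.]
scene right_knob_grip 0.9 [362. 353.] [ 443. -251.   95.]
scene frying_pan_centre 0.9 [452. 269.] [ 659. -255.   95.]
scene hob 0.7 [358. 279.] [ 595. -116.    0.]
scene hob 0.21 [452. 269.] [ 735. -225.    0.]
[200.00475418 485.41528971 231.30259926] [5.52449044e-06 1.94161855e-01 9.80969507e-01 9.84517049e-06] 0.8 0.9966342393256038
scene_2.png
top_1.png
```

View pics/top_1.png

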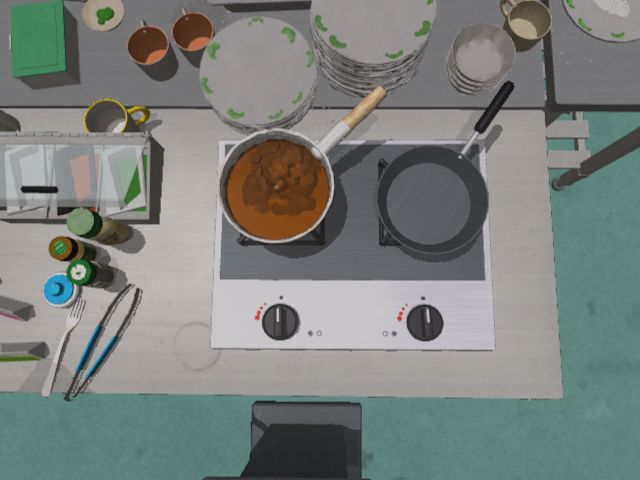

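View pics/scene_2.png

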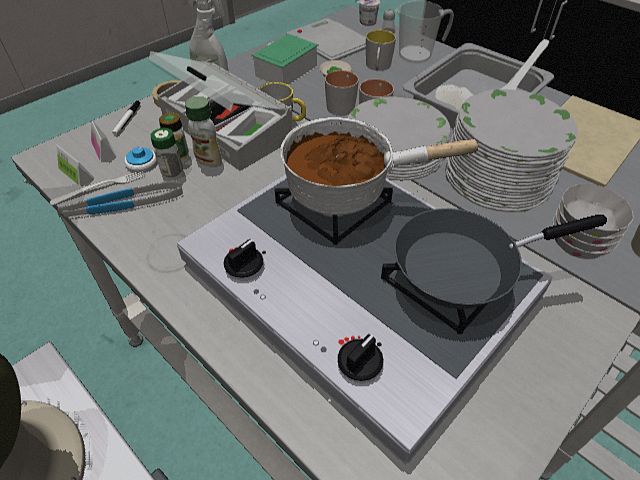

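The saucepan of stew stands on the left ring, since the pan is at about (277,187) in the top view. Its knob is the left one at top (280,322), which is world ≈ (440, 9). The bar points to the rear, so it is off. The right knob is at (425,322). I'll hover over the left knob first.

Emit:
{"fn": "send_rows", "kwargs": {"targets": [[-1,-0.0403,-0.0349,0,0,0,0],[-1,-0.0403,-0.0349,0,0,0,0],[-1,-0.0403,-0.0349,0,0,0,0],[-1,-0.0403,-0.0349,0,0,0,0],[-1,-0.0403,-0.0349,0,0,0,0],[-1,-0.0403,-0.0349,0,0,0,0],[-1,-0.0403,-0.0349,0,0,0,0],[-1,-0.0403,-0.0349,0,0,0,0],[-1,-0.0403,-0.0349,0,0,0,0],[-1,-0.0403,-0.0349,0,0,0,0]], "squeeze": 30}}

```text
time_s: 2.05
eef_pos: [440.2, 7.4, 231.5]
ee_rot: [0.0, 0.194, 0.981, 0.0]
force: [1.3, 1.6, -0.1]
grip_width: 1.0
grip_force: 0.0
```

Emit:
{"fn": "send_rows", "kwargs": {"targets": [[-1,0,0,0,0,0,0.183],[-1,0,0,0,0,0,0.183],[-1,0,0,0,0,0,0.183],[-1,0,0,0,0,0,0.183],[-1,0,0,0,0,0,0.183],[-1,0,0,0,0,0,0.183],[-1,0,0,0,0,0,0.183],[-1,0,0,0,0,0,0.183],[-1,0,0,0,0,0,0.183],[-1,0,0,0,0,0,0.183]]}}

```text
time_s: 3.3
eef_pos: [439.7, 9.2, 231.4]
ee_rot: [0.0, 0.897, 0.442, 0.0]
force: [-0.1, -0.3, 0.3]
grip_width: 1.005
grip_force: 0.0
```

Emit:
{"fn": "send_rows", "kwargs": {"targets": [[-1,0,0,0,0,0,0.18],[-1,0,0,0,0,0,0.18],[-1,0,0,0,0,0,0.18],[-1,0,0,0,0,0,0.18],[-1,0,0,0,0,0,0.18],[-1,0,0,0,0,0,0],[-1,0,0,0,0,0,0],[-1,0,0,0,0,0,0],[-1,0,0,0,0,0,0],[-1,0,0,0,0,0,0]]}}

```text
time_s: 4.55
eef_pos: [439.7, 9.2, 231.3]
ee_rot: [0.0, 1.0, 0.011, 0.0]
force: [0.6, -0.3, -0.2]
grip_width: 1.003
grip_force: 0.0
```

```bash
python3 - <<'E'
from h import *
p=look("wrist",["left_knob_grip","right_knob_grip","left_ring"]); print(p["shot"])
look("top",["left_knob_grip"]) 
from scipy.spatial.transform import Rotation as Ro
s=ctrl.sense(); q=s["ee_rot"]; print(s["eef_pos"],np.round(Ro.from_quat(np.roll(q,-1)).as_matrix(),3),s["joints"],s["time_s"],s["force"])
E
```

```text
wrist left_knob_grip 0.73 [311. 225.] [443.   9.  95.]
wrist left_ring 0.16 [311. 226.] [442.   9.  95.]
3
[439.66128148   9.2244552  231.27211335] [[ 1.     0.021 -0.   ]
 [ 0.021 -1.     0.   ]
 [-0.    -0.    -1.   ]] [-2.46661994e-01  1.23499504e-01  1.73526261e+00 -1.37763983e-05
  1.28291224e+00  1.30326391e+00] 4.85 [-0.31734144 -0.20666668  0.47815007]
```

View pics/wrist_3.png

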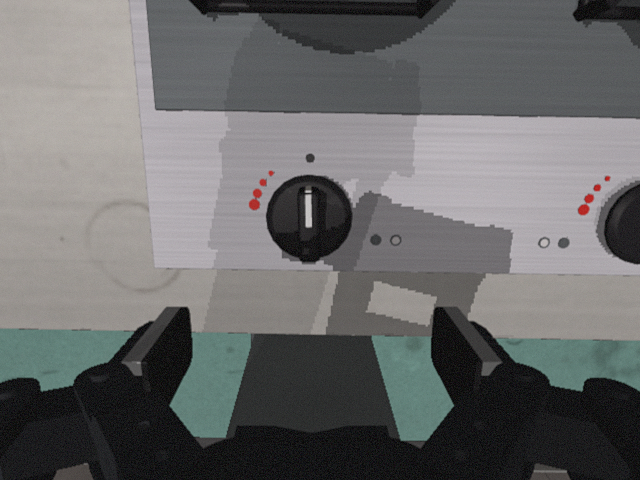

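The wrist view shows the left knob's skirt at about (309,219), with the bar straight to the rear under the open fingers. World is ≈ (442, 9). I'll descend and grip.

Emit:
{"fn": "send_rows", "kwargs": {"targets": [[-1,0.0025,0,0.03,0,0,0],[-1,0,0,0.03,0,0,0],[-1,0,0,0.03,0,0,0],[-1,0,0,0.03,0,0,0],[-1,0,0,0.02,0,0,0],[-1,0,0,0.009,0,0,0],[-1,0,0,0,0,0,0],[0.3,0,0,0,0,0,0],[0.3,0,0,0,0,0,0],[0.3,0,0,0,0,0,0]], "squeeze": 50}}

```text
time_s: 6.1
eef_pos: [442.3, 9.2, 82.6]
ee_rot: [0.0, 1.0, 0.01, 0.0]
force: [-0.6, -0.1, -0.4]
grip_width: 0.375
grip_force: 0.0
```

Emit:
{"fn": "send_rows", "kwargs": {"targets": [[1,0,0,0,0,0,0],[1,0,0,0,0,0,0],[1,0,0,0,0,0,0],[1,0,0,0,0,0,0],[1,0,0,0,0,0,0],[1,0,0,0,0,0,0],[1,0,0,0,0,0,0],[1,0,0,0,0,0,0],[1,0,0,0,0,0,0],[1,0,0,0,0,0,0]]}}

```text
time_s: 7.35
eef_pos: [442.3, 10.5, 82.5]
ee_rot: [-0.001, 1.0, 0.01, 0.0]
force: [1.3, 9.4, 2.1]
grip_width: 0.163
grip_force: 53.1
```

Emit:
{"fn": "send_rows", "kwargs": {"targets": [[1,0,-0.0015,0,0,0,0],[1,0,0,0.002,0,0,0],[1,0,0,0.002,0,0,0],[1,0,0,0.002,0,0,0],[1,0,0,0.001,0,0,0],[1,0,0,0.001,0,0,0],[1,0,0,0,0,0,0],[1,0,0,0,0,0,0],[1,0,0,0,0,0,0],[1,0,0,0,0,0,0]]}}

```text
time_s: 8.6
eef_pos: [442.4, 10.7, 74.9]
ee_rot: [0.0, 1.0, 0.01, 0.0]
force: [-2.2, 1.9, 11.8]
grip_width: 0.162
grip_force: 54.6
```

Emit:
{"fn": "send_rows", "kwargs": {"targets": [[1,0,0,0,0,0,-0.13],[1,0,0,0,0,0,-0.14],[1,0,0,0,0,0,-0.14],[1,0,0,0,0,0,-0.14],[1,0,0,0,0,0,-0.14],[1,0,0,0,0,0,-0.14],[1,0,0,0,0,0,-0.14],[1,0,0,0,0,0,-0.14],[1,0,0,0,0,0,-0.14],[1,0,0,0,0,0,-0.11]]}}

```text
time_s: 9.85
eef_pos: [443.0, 10.6, 74.9]
ee_rot: [0.001, 0.77, 0.638, 0.001]
force: [-0.1, 1.4, 8.2]
grip_width: 0.165
grip_force: 53.9
```

```bash
python3 - <<'E'
from h import *
s=ctrl.sense(); print({k:np.round(s[k],3) for k in("time_s","eef_pos","ee_rot","force","wrist_torque","joints")}, 2*np.arctan2(s["ee_rot"][2],s["ee_rot"][1]))
E
```

```text
{'time_s': np.float64(9.85), 'eef_pos': array([443.046,  10.648,  74.904]), 'ee_rot': array([0.001, 0.77 , 0.638, 0.001]), 'force': array([-0.093,  1.401,  8.155]), 'wrist_torque': array([ 0.39 , -0.255, -0.005]), 'joints': array([-2.420e-01,  3.410e-01,  1.925e+00,  1.000e-03,  8.730e-01,
       -5.600e-02])} 1.3841286549928158
```

Emit:
{"fn": "send_rows", "kwargs": {"targets": [[1,0,0,-0.003,0,0,0],[1,0,0,-0.003,0,0,0],[1,0,0,-0.002,0,0,0],[1,0,0,0,0,0,0],[0,0,0,0,0,0,0],[0,0,0,0,0,0,0],[0,0,0,0,0,0,0],[0,0,0,0,0,0,0],[0,0,0,0,0,0,0],[0,0,0,0,0,0,0]]}}

```text
time_s: 11.1
eef_pos: [442.1, 10.8, 82.3]
ee_rot: [-0.0, 0.771, 0.637, -0.0]
force: [0.7, 0.3, 0.2]
grip_width: 0.498
grip_force: 0.0
```

Emit:
{"fn": "send_rows", "kwargs": {"targets": [[0,0,0,-0.01,0,0,0],[0,0,0,-0.02,0,0,0],[0,0,0,-0.03,0,0,0],[0,0,0,-0.03,0,0,0],[0,0,0,-0.03,0,0,0],[0,0,0,-0.03,0,0,0],[0,0,0,0,0,0,0],[0,0,0,0,0,0,0],[0,0,0,0,0,0,0],[0,0,0,0,0,0,0]]}}

```text
time_s: 12.35
eef_pos: [441.9, 10.8, 231.8]
ee_rot: [-0.0, 0.771, 0.637, -0.0]
force: [-0.6, -0.1, 0.1]
grip_width: 0.504
grip_force: 0.0
```

```bash
python3 - <<'E'
from h import *
for c in ("scene","wrist"):
    p=ctrl.capture(c); save(p,c+"_end")
s=ctrl.sense(); print(s["time_s"],s["eef_pos"],s["force"],s["grip_width"])
E
```

```text
12.45 [442.0344121   10.79065553 231.99634442] [0.06647884 0.61522709 1.83433343] 0.4972233557311193
```

View pics/scene_end.png

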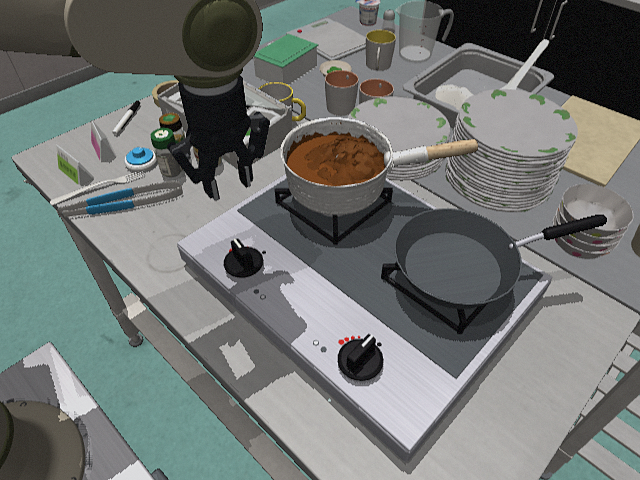

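View pics/wrist_end.png

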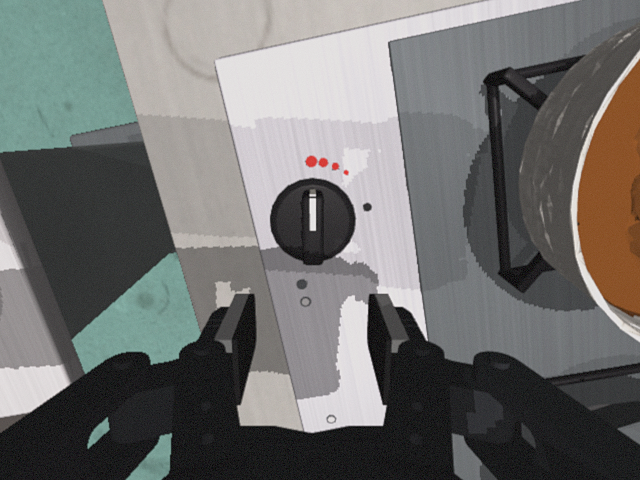

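The left knob's pointer at wrist (312,210) now aims at the largest red dot at (311,161), and the knob has sprung out. In the scene view the pans are unmoved at (335,165) and (458,255), and the right knob at (360,358) is still off.

```bash
python3 -c "
from rig import ctrl
print(ctrl.finish_job())"
```

```text
the job is handed in; nothing more can be done
None
```

I pressed the left knob (the saucepan's ring), turned it to full flame (about 1.38 rad by the tool angle) and let it spring back out; the right knob is still off, both pans look unmoved, and I handed the job in at about 12.5 s, with no verdict returned.

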